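Set and lock the vial clamp

ROBOT

A 6-joint arm with a two-finger parallel gripper is mounted at the origin on a cart in front of the work surface, level with it; the furniture and walls round the work are solid. World frame = base frame: x ahead of the robot, y to its left, z up, the work surface at z = 0. Lengths are in m, angles in rad, forces in N, time in s.
With the tool pointing down it reaches from about 0.35 to 0.775 m from the base axis. Payload 7.3 kg.
Tool frame: the origin (TCP) lies between the finger pads; the fingertips stand ahead of it and the grasp point (between the pads) lies 5 mm behind it (ctrl.tip_extent is the z of the fingertips in the tool frame, in m); z points along the fingers, y is the direction in which the jaws open and shut (so a half turn about z gives the same grasp; the last joint's range is limited). The gripper opens to 92 mm and grips with 3 to 60 N. Pads are 19 mm wide; open, the fingers measure 130 mm over their backs; the gripper's body (75 mm by 190 mm) begins 47 mm behind the grasp point.
Start: joints at [-1.486, 0.342, 1.524, -0, 1.275, -0.146], TCP at [0.12, -0.511, 0.202] pointing down, gripper open.
Joint ranges: [-2.53, 2.53], [-0.77, 2.02], [0.04, 2.7], [-1, 4.14], [0.28, 2.66], [-3.11, 3.11]. Speed limits (rad/s): [2.57, 2.57, 3.14, 3.14, 3.14, 3.14].

INTERFACE

Orientations are given as [roll, pitch, yaw] about the fixed x, y, z axes, in that order (R = Rz(yaw) Ry(pitch) Rx(roll)).
In Python, from workcell import ctrl gives the robot as it stands.
- The arm moves only by the shell command python3 -m jog 'ROWS' [FORCE]. ROWS is JSON, a list that holds one entry, the list of rows, each a list of 7 numbers: the shift along the world's x, y, z in mm, then the turn, a rotation vector about the world's x, y, z in degrees, then the opening, from 0 (shut) to 1 (fully open). In form: [[[dx, dy, dz, rx, ry, rz, hand], ...]]. A call has 1 to 12 rows; each row is the pose to reach, as a shift and turn from the pose commanded when the call began; what a row does not reach only later rows make up. A row lasts 1/12 s, in which the tool goes at most 41.7 mm and 7.16 degrees, less where a joint would pass 70% of its speed; a pose out of reach is approached as far as the arm can. A call with a gripper value outside its range is refused whole. The fingers move at their own pace and stop on an object; FORCE is the grip in N (left out, the last holds). Time passes only in rows, so rows that repeat a pose let the fingers close. It gives the time, the measured TCP pose, the force and the opening at its end, in the units of the state.
- ctrl.read_state(): the state, without advancing time (a new reading comes with each control period).
- ctrl.read_camera(name): name is "scene" or "top" or "wrist"; returns the picture (384x512x3 uint8, blue, green, red); there is no depth.
- ctrl.camera_params(name): a dict with "K" (3x3 intrinsics, pixels), "distortion" ([k1, k2, p1, p2, k3] as OpenCV has them; the pictures are not rectified), "R" (3x3) and "t" (3): a world point X has camera coordinates R X + t. Camera axes: x right, y down, z forward; pixel columns grow to the right and rows downward; lengths in m; the calibration is good to about 2 mm. A picture is of the moment at which its call begins: read the wrist's pose just before it. camera_params takes no time and is no camera call; for the wrist camera it gives the pose at the moment of the call.
- ctrl.finish_job(): hands the job in, once; it reports no verdict.
Trained networks look in the newest picture that a camera, given by its name, has taken for a name from the list of things; names that differ only in an ending like _2 or _b are one class to them, and where a whole thing is asked for, a point or a joint stands for the part that bears it (a point fixed in the world has none). Each returns a list of dicts, best first, with "confidence" (0 to 1); they miss things now and then, are a little off and sometimes report something else, mostly with a low value. They report only what shows in the picture. A call takes as long as a camera call.
- ctrl.spot_in(camera, name): "position" ([row, column] in pixels, amid what is visible of it).
- ctrl.trace(camera, name): "region" (384x512 bool, what is visible of it) and "position" ([row, column] in pixels, amid what is visible of it).
The state is a dict: "time": time; "joints": joint angles; "qd": joint speeds; "joint_torque": joint torques, N m; "tcp_pos": TCP position; "ee_rot": TCP orientation; "ft_force": force on the tool from outside, world axes, zero at the start; "wrist_torque": the same for the moment, N m; "width": opening from 0.0 (shut) to 1.0 (fully open).
Only numpy, scipy, OpenCV 4.12 (cv2) and the standard library are available. Lean on these libraries where they do the work, as an engineer would, in place of code of your own. Each camera call takes 0.05 s, during which the arm holds its last target.

TASK

Clamp the vial that stands in the bench clamp: its adjusting nut has been backed off, so with the lever open tighten the nut until the cam lever just begins to bite as it passes the middle of its swing (pointing straight out of the clamp's front), then swing the lever all the way over until it locks. Biting later leaves the vial loose and biting earlier crushes it, so try the lever by feel, and swing it back open whenever you turn the nut. Let go at the end and leave the things standing around alone.

Things in the scene. Friction and masses are not known exactly. Their poses are not given: they have to be found in the camera images.
- clamp: bench clamp, fixed grey metal block 90 x 290 x 45 mm (own x, y, z) on a dark foot plate. Origin: centre of the underside, z up; its front, over which the lever swings, faces its own -x. On its top (45 mm up): hexagon nut at y +100 mm, lever pivot at y 0, round well with the vial at y -110 mm. The block with its nut and lever stands turned up to 0.3 rad either way
- jaw: white fixed jaw in the well, 26 mm tall, at the clamp's -y side of the vial, origin under its middle. A pad hidden in the block is pushed in -y by nut feed plus cam lift and presses the vial against this jaw. With nut and lever at 0 the pad stands an unknown 14 to 22 mm from the vial
- nut_axis (a point): point on the nut's vertical axis, 70 mm above the worktop, a good height to grip; fixed to the block, axes as the clamp's, does not turn with the nut. The nut is a steel hexagon, 30 mm across flats, 47.5 to 78.5 mm above the worktop. At joint value 0 two flats face the clamp's +x and -x, the other pairs lie at every 60 degrees
- nut (a joint): turn of the nut, rad, 0 at the start, grows clockwise seen from above (tightening), stops at -1 and +6. Each rad brings the hidden pad 3.2 mm nearer the vial. It takes about 0.25 N m to turn and stays where it is left. With the lever open the pad does not reach the vial at the right setting, so nothing is felt in the nut
- lever_pivot (a point): point on the lever's vertical pivot axis, 89 mm above the worktop; the nut shifts it with the pad, 3.2 mm per rad. The cam's lift of the pad is 18.7 mm x (cos(1.65 - lever angle) + 0.079). After the bite a spring of about 10 N per mm of further lift is felt at the lever as spring force x slope of the lift: about 1.9 N m per rad just after a bite at half-way. Free swing takes about 0.05 N m
- lever_grip (a point): point in the upright round black grip at the lever's end, 80 mm from the pivot axis, 89 mm above the worktop. The grip is 15 mm across and reaches from 61 to 106 mm above the worktop; the lever's flat arm lies below it, 51 to 59 mm above the worktop. It turns with the lever; pinched hard, its friction in the fingers blurs the feel of the bite, held loosely it does not
- lever (a joint): swing of the lever, rad: 0 open (start, leaning to the nut's side), 0.825 half-way, straight out of the front (the clamp's -x), 1.65 top of the cam, then self-locking, 1.8 fully over at its stop on the vial's side. Grows anticlockwise seen from above. The right nut setting makes it bite at 0.825 rad, good within 0.07 rad, and holds the vial with about 53 N
- vial_mid (a point): middle (half-way up) of the vial in the well: white plastic-looking vial with a pale cap, 29 mm across, 55 mm tall; its foot stands 10 mm above the worktop and its upper 20 mm stick out of the clamp
- vial: the same vial, origin at the centre of its underside, z up
- amber_vial: bystander: amber vial, 29 mm across, 55 mm tall, origin under its centre
- tape: bystander: roll of brown tape lying flat, 96 mm across, 24 mm tall, origin under its centre
- small_carton: bystander: small white carton 43 x 99 x 60 mm, origin under its centre
- stamp: bystander: hand stamp with a brown handle, 25 x 36 x 70 mm, origin under its centre

How it is judged:
By the outcome, as a careful person would: the job done as asked, in the order asked, and still so for the second after the job is handed in, with the robot touching nothing.
It also fails if it takes over 72 s, if anything falls off the work surface, if the arm or the gripper's body presses on something with over 40 N, if the wrist force passes 120 N, or if a joint passes its speed limit or range.

## Working session

There is one attempt and no reset: what is moved stays moved. The work goes in short steps, Python scripts to look and compute and a shell command to move; the robot and the scene stay as the last step left them, time stands still between calls to the robot, and variables do not carry over. Pictures are saved under pics/ and viewed, and the job is handed in when it is done.

```bash
ls; mkdir -p pics
cat > h.py <<'E'
import numpy as np, cv2
from workcell import ctrl
def ray(cam,rc,P=None):
    P=P or ctrl.camera_params(cam)
    K=np.array(P["K"]);d=np.array(P["distortion"]);R=np.array(P["R"]);t=np.array(P["t"])
    u=cv2.undistortPoints(np.array([[[rc[1],rc[0]]]],float),K,d)[0,0]
    return -R.T@t, R.T@np.array([u[0],u[1],1])
def atz(cam,rc,z):
    o,d=ray(cam,rc); return o+d*(z-o[2])/d[2]
def proj(cam,X):
    P=ctrl.camera_params(cam);R=np.array(P["R"])
    p,_=cv2.projectPoints(np.array(X,float).reshape(-1,1,3),cv2.Rodrigues(R)[0],np.array(P["t"],float),np.array(P["K"]),np.array(P["distortion"]))
    return p[:,0,::-1]
E
python3 - <<'E'
from h import *
print(ctrl.read_state(), ctrl.tip_extent)
for c in ["scene","top"]:
    cv2.imwrite(f"pics/{c}0.png",ctrl.read_camera(c))
    for n in ["clamp","nut","nut_axis","lever_pivot","lever_grip","vial","jaw","amber_vial","tape","small_carton","stamp"]:
        r=ctrl.spot_in(c,n)
        print(c,n,[(np.round(x["position"],1).tolist(),round(x["confidence"],2)) for x in r[:2]])
E
```

```text
pics
{'time': 0.0, 'joints': array([-1.48599209e+00,  3.42733210e-01,  1.52501509e+00,  7.00232418e-06,
        1.27542998e+00, -1.45986612e-01]), 'qd': array([ 2.25556382e-04,  5.36794014e-04,  1.15612204e-03, -2.45742257e-03,
       -5.14761991e-04,  4.84080295e-05]), 'joint_torque': array([ 9.26639805e-04, -4.31243849e+01, -2.44224983e+01,  7.17474218e-02,
        5.58800879e-02, -1.50353062e-04]), 'tcp_pos': array([ 0.12008421, -0.51061419,  0.20104024]), 'ee_rot': array([-3.14002486e+00, -2.37284389e-04,  2.30788620e-01]), 'ft_force': array([-0.09511968,  0.33810847, -0.57455794]), 'wrist_torque': array([ 0.04431041, -0.00651054, -0.00666356]), 'width': 1.0010681025478287} 0.014
scene clamp [([204.0, 224.3], 0.63)]
scene nut [([200.6, 252.9], 0.63)]
scene nut_axis [([202.3, 226.0], 0.84)]
scene lever_pivot []
scene lever_grip [([188.7, 229.6], 0.57)]
scene vial [([189.8, 186.1], 0.42)]
scene jaw []
scene amber_vial [([252.1, 357.1], 0.43)]
scene tape [([158.2, 176.1], 0.7)]
scene small_carton [([181.2, 135.3], 0.87)]
scene stamp [([272.9, 320.8], 0.77)]
top clamp [([174.4, 174.2], 0.72), ([191.8, 280.9], 0.66)]
top nut [([202.2, 251.6], 0.44)]
top nut_axis [([195.8, 280.8], 0.77)]
top lever_pivot [([198.3, 277.7], 0.59)]
top lever_grip [([197.6, 279.3], 0.56), ([195.7, 280.4], 0.35)]
top vial [([185.4, 317.5], 0.52), ([195.1, 280.2], 0.23)]
top jaw []
top amber_vial [([198.0, 280.1], 0.46)]
top tape [([228.1, 367.9], 0.65)]
top small_carton [([173.0, 361.9], 0.93)]
top stamp [([174.3, 171.3], 0.58)]
```

Run:
```python
import cv2
a=cv2.imread("pics/scene0.png");b=cv2.imread("pics/top0.png")
cv2.imwrite("pics/s_crop.png",cv2.resize(a[130:300,110:390],None,fx=2.8,fy=2.8,interpolation=cv2.INTER_CUBIC))
cv2.imwrite("pics/t_crop.png",cv2.resize(b[130:270,150:410],None,fx=3,fy=3,interpolation=cv2.INTER_CUBIC))
```

```text
(no output)
```

View pics/s_crop.png

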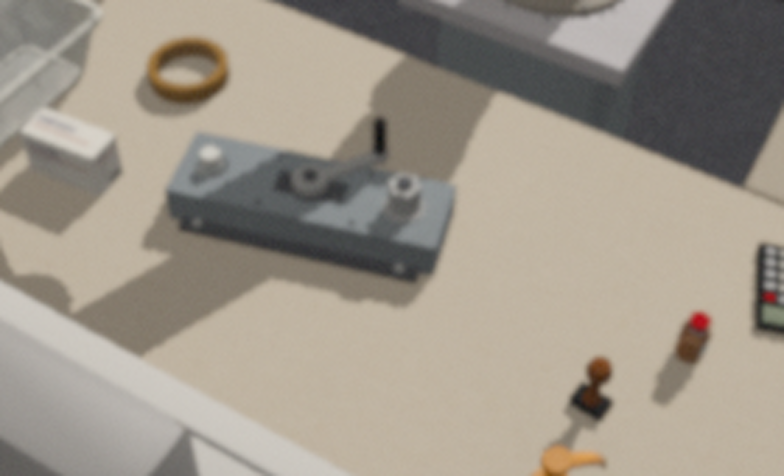

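View pics/t_crop.png

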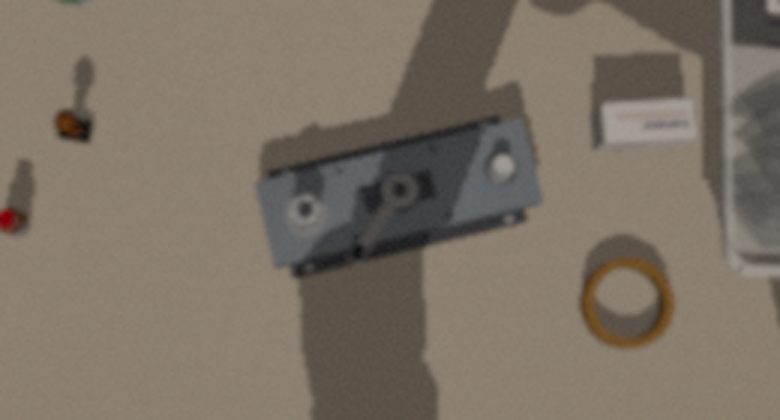

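View pics/scene0.png

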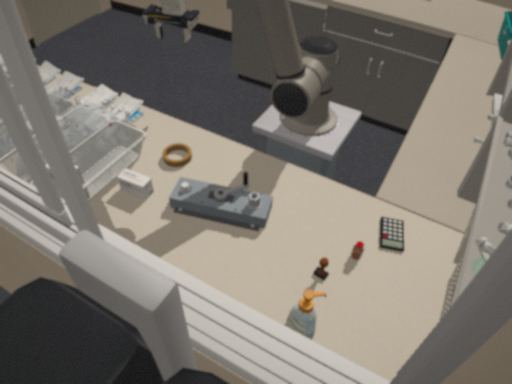

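Run:
```python
from h import *
for c,pts in {"top":dict(nut=(200,251.7,.0785),piv=(193.3,283.3,.065),vial=(185.3,317,.065),grip=(214,270.7,.08)),
 "scene":dict(nut=(130+185/2.8,110+405/2.8,.0785),piv=(130+177/2.8,110+310/2.8,.06),vial=(130+152/2.8,110+209/2.8,.065),grip=(130+122/2.8,110+379/2.8,.106))}.items():
    for n,(r,cc,z) in pts.items(): print(c,n,atz(c,(r,cc),z).round(4))
```

```text
top nut [0.5169 0.0613 0.0785]
top piv [ 0.542 -0.035  0.065]
top vial [ 0.5698 -0.1387  0.065 ]
top grip [0.4758 0.0025 0.08  ]
scene nut [0.5188 0.0654 0.0785]
scene piv [ 0.5448 -0.0318  0.06  ]
scene vial [ 0.5735 -0.1387  0.065 ]
scene grip [0.4792 0.0111 0.106 ]
```

```bash
python3 -m jog '[[[190,285,40,0,0,46,0.6],[190,285,40,0,0,46,0.6],[190,285,40,0,0,46,0.6],[190,285,40,0,0,46,0.6],[190,285,40,0,0,46,0.6],[190,285,40,0,0,46,0.6],[190,285,40,0,0,46,0.6],[190,285,40,0,0,46,0.6],[190,285,40,0,0,46,0.6],[330,495,40,0,0,69,0.6],[330,495,40,0,0,69,0.6],[330,495,40,0,0,69,0.6]]]'
```

```text
time: 2.2
tcp_pos: [0.3801, -0.1206, 0.2421]
ee_rot: [3.14, 0.0, 1.414]
ft_force: [0.6, -1.1, -0.3]
width: 0.599
```

```bash
python3 -m jog '[[[27,38,0,0,0,6,0.6],[55,75,0,0,0,12,0.6],[82,112,0,0,0,18,0.6],[110,150,0,0,0,24,0.6],[110,150,0,0,0,24,0.6],[110,150,0,0,0,24,0.6]]]'
python3 - <<'E'
from h import *
im=ctrl.read_camera("wrist");s=ctrl.read_state();print(s["tcp_pos"],s["ee_rot"],s["ft_force"])
cv2.imwrite("pics/w1.png",im)
print(proj("wrist",[[.518,.063,.0785],[.543,-.034,.06],[.57,-.1387,.065],[.475,.009,.106]]))
print(np.array(ctrl.camera_params("wrist")["t"]))
E
```

```text
time: 2.7
tcp_pos: [0.4911, 0.0312, 0.2413]
ee_rot: [3.141, -0.001, 1.832]
ft_force: [-0.6, 0.0, 0.0]
width: 0.599
[0.48993612 0.02946123 0.24124293] [-3.14099825e+00 -2.18062724e-04  1.83076285e+00] [-0.0822481  -1.17181787 -0.0215068 ]
[[154.90937534 284.97608247]
 [222.41814688 281.17921926]
 [289.4949776  279.2232509 ]
 [191.66509423 240.87054872]]
[-0.48121093 -0.13853199  0.40128082]
```

View pics/w1.png

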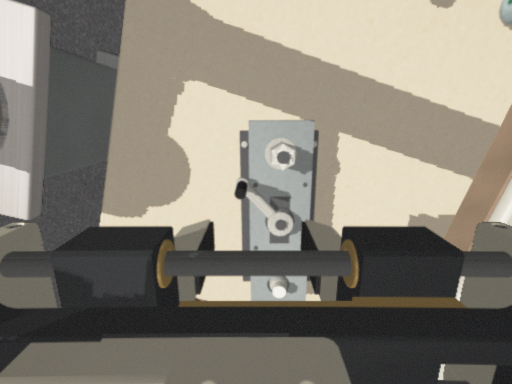

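Run:
```python
import cv2
b=cv2.imread("pics/w1.png")
cv2.imwrite("pics/w1c.png",cv2.resize(b[110:250,220:340],None,fx=4.2,fy=4.2,interpolation=cv2.INTER_CUBIC))
```

```text
(no output)
```

View pics/w1c.png

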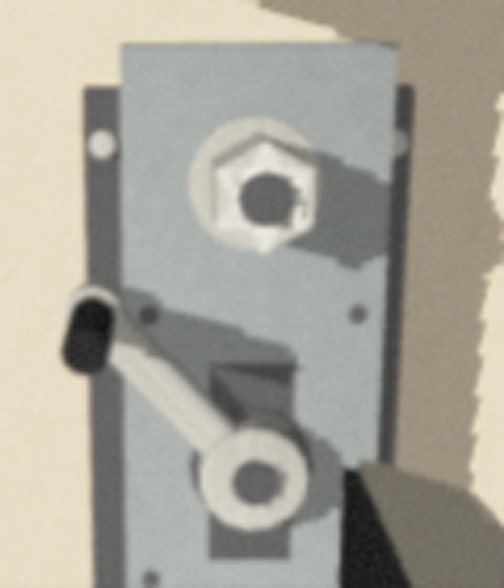

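Run:
```python
from h import *
f=lambda x,y,z: atz("wrist",(110+y/4.2,220+x/4.2),z)
n=f(266.5,196,.0785);print("nut",n)
a=f(122,45,.045);b=f(397,42,.045);print("corner",a,b,np.linalg.norm(a-b), np.arctan2(*(b-a)[1::-1]))
c=f(126,470,.045); d=f(381,440,.045)
for p,q in((c,a),(d,b)): v=q-p; print("yaw",np.arctan2(-v[0],v[1]))
for z in(.06,.065,.07): 
  p=f(254,478,z);v=n-p;print("piv",z,p,np.linalg.norm(v[:2]),np.arctan2(-v[0],v[1]))
P=ctrl.camera_params("wrist");print("cam",-np.array(P["R"]).T@P["t"])
for yaw in(.26,):
  y=np.array([-np.sin(yaw),np.cos(yaw),0]);piv=n-.1*y
  for th in(0,):
    g=piv+.08*np.array([np.cos(np.pi+yaw-.825+th),np.sin(np.pi+yaw-.825+th),0])
    for z in(.061,.106):
      g[2]=z;q=proj("wrist",g)[0];print("grip",g,(q[1]-220)*4.2,(q[0]-110)*4.2)
```

```text
nut [0.51675694 0.06034085 0.0785    ]
corner [0.46228223 0.09121762 0.045     ] [0.54765692 0.11487849 0.045     ] 0.0885927487440322 0.27035608832532754
yaw 0.2622698454875044
yaw 0.2774988779879624
piv 0.06 [ 0.54262367 -0.03633626  0.06      ] 0.10007772184390619 0.2614343607857513
piv 0.065 [ 0.54164318 -0.03445719  0.065     ] 0.09801016575693203 0.25672568093280196
piv 0.07 [ 0.54066269 -0.03257812  0.07      ] 0.09594487634572307 0.25181417211885515
cam [0.47128589 0.1003797  0.42378637]
grip [0.4748979  0.00653511 0.061     ] 93.4949537938762 312.9762217383391
grip [0.4748979  0.00653511 0.106     ] 85.27040675249056 350.7692205629906
```

```bash
python3 -m jog '[[[27,31.5,-35,0,0,0,0.6],[27,31.5,-70,0,0,0,0.55],[27,31.5,-105,0,0,0,0.5],[27,31.5,-135,0,0,0,0.5],[27,31.5,-155,0,0,0,0.5],[27,31.5,-174,0,0,0,0.5],[27,31.5,-174,0,0,0,0.5],[27,31.5,-174,0,0,0,0.25],[27,31.5,-174,0,0,0,0.25],[27,31.5,-174,0,0,0,0.25],[27,31.5,-174,0,0,0,0.25],[27,31.5,-174,0,0,0,0.25]]]' 25
python3 - <<'E'
from h import *
s=ctrl.read_state();print(s)
E
```

```text
time: 3.75
tcp_pos: [0.517, 0.0593, 0.0688]
ee_rot: [3.14, 0.001, 1.828]
ft_force: [-1.1, -0.7, -0.5]
width: 0.254
{'time': 3.75, 'joints': array([-3.30967160e-02,  4.79775895e-01,  1.71685630e+00, -9.94111297e-06,
        9.42836989e-01, -2.89802696e-01]), 'qd': array([ 0.0014284 ,  0.0080461 ,  0.00512475, -0.00090325, -0.00319209,
        0.00024584]), 'joint_torque': array([-8.02884763e-02, -4.53001249e+01, -1.96349019e+01,  5.06227661e-02,
        5.34332811e-02, -6.73462400e-04]), 'tcp_pos': array([0.51704393, 0.05932039, 0.06882178]), 'ee_rot': array([3.13956004e+00, 6.14529752e-04, 1.82750751e+00]), 'ft_force': array([-1.14794646, -0.74817495, -0.5436953 ]), 'wrist_torque': array([ 0.01685523, -0.14931196,  0.03887025]), 'width': 0.2539740063566375}
```

Run:
```python
from h import *
a=ctrl.read_camera("wrist");b=ctrl.read_camera("scene");s=ctrl.read_state();print(s["width"],s["ft_force"])
c=cv2.resize(b[160:230,160:290],None,fx=4,fy=4,interpolation=cv2.INTER_CUBIC)
cv2.imwrite("pics/w2.png",a);cv2.imwrite("pics/s2.png",c)
```

```text
0.24939887816878406 [ 0.12757238 -0.35292531 -0.17163519]
```

View pics/w2.png

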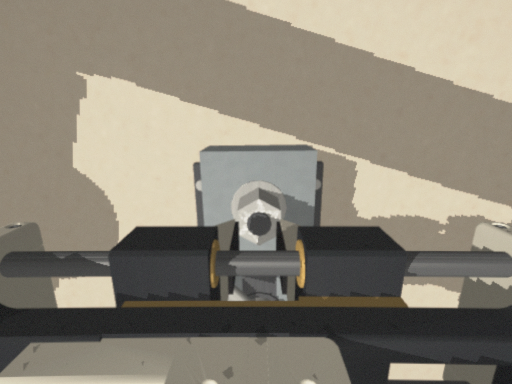

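View pics/s2.png

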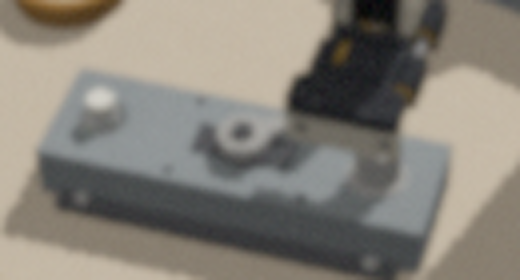

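Run:
```python
from h import *
y=np.array([-.262,.965,0]);n=np.array([.517,.061,0])
s=ctrl.read_state()
t=s["tcp_pos"]
print(t,proj("wrist",[t,n+[0,0,.0785],n+[0,0,.0475]]))
for z in (.0785,): print(atz("wrist",(224,260),z))
print(atz("wrist",(209,259),.0475))
P=ctrl.camera_params("wrist");print("cam",-np.array(P["R"]).T@P["t"])
a=cv2.imread("pics/w2.png")[140:310,190:330]
cv2.imwrite("pics/w2c.png",cv2.resize(a,None,fx=4,fy=3.5,interpolation=cv2.INTER_CUBIC))
```

```text
[0.51673601 0.05939746 0.06835477] [[221.02675291 256.83106506]
 [224.5631204  257.80246854]
 [209.46132429 257.65316458]]
[0.51835211 0.06178484 0.0785    ]
[0.51793853 0.06164895 0.0475    ]
cam [0.49797995 0.13041283 0.25084658]
```

View pics/w2c.png

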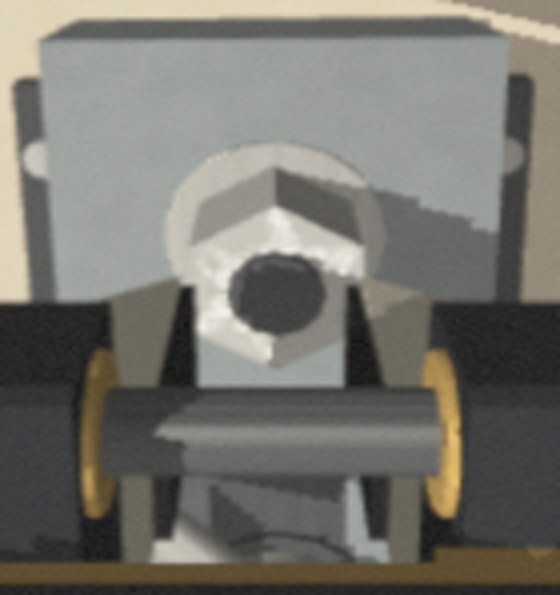

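```bash
python3 -m jog '[[[0,1,-2,0,0,0,0],[0,1,-2,0,0,0,0],[0,1,-2,0,0,0,0]]]' 25
```

```text
time: 4.1
tcp_pos: [0.5163, 0.0605, 0.0656]
ee_rot: [-3.141, -0.0, 1.828]
ft_force: [-0.4, 1.0, 0.0]
width: 0.083
```

Run:
```python
from h import *
a=ctrl.read_camera("wrist")
s=ctrl.read_state();print(s["width"],s["tcp_pos"],s["ft_force"])
cv2.imwrite("pics/w3.png",cv2.resize(a[140:310,190:330],None,fx=4,fy=3.5,interpolation=cv2.INTER_CUBIC))
```

```text
0.040041725870436015 [0.51634919 0.06049883 0.06561502] [-0.50753475  0.79052486 -0.35009212]
```

View pics/w3.png

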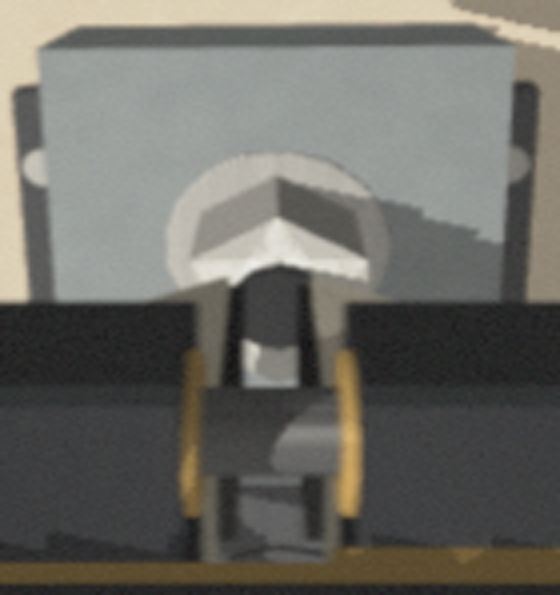

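Run:
```python
from h import *
b=ctrl.read_camera("scene")
s=ctrl.read_state();t=s["tcp_pos"];print(s["width"])
q=proj("scene",[t,t+[0,0,-.014],[.517,.061,.0785],[.517,.061,.0475]])
print(q)
c=cv2.resize(b[150:230,200:290],None,fx=8,fy=7,interpolation=cv2.INTER_CUBIC)
for (r,cc),col in zip(q,[(0,0,255),(0,255,0),(255,0,0),(255,0,255)]): cv2.circle(c,(int((cc+.5-200)*8),int((r+.5-150)*7)),4,col,-1)
cv2.imwrite("pics/s3.png",c)
```

```text
0.020453741292054843
[[197.96110881 253.45188515]
 [201.27778953 253.33290849]
 [195.07198834 253.6234612 ]
 [202.45632923 253.35727543]]
```

View pics/s3.png

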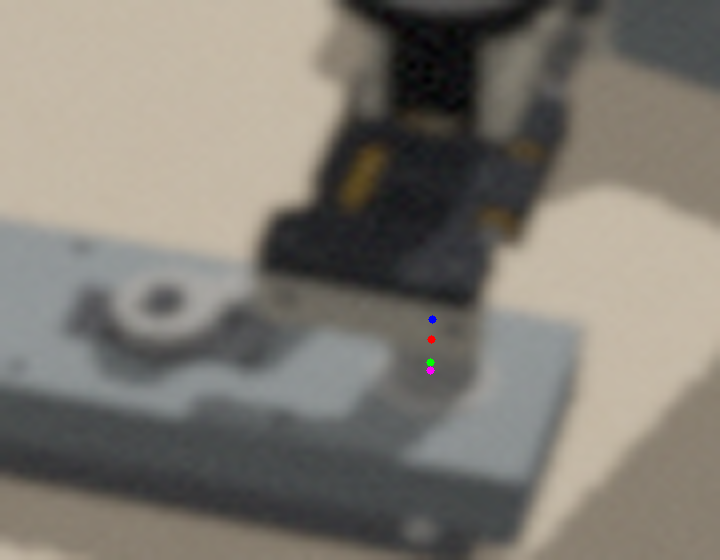

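Run:
```python
from h import *
a=ctrl.read_camera("wrist");s=ctrl.read_state();t=s["tcp_pos"];print(s["width"],t)
X=np.array([np.cos(.26),np.sin(.26),0]);Y=np.array([-np.sin(.26),np.cos(.26),0]);Z=np.array([0,0,1])
c=cv2.resize(a[140:310,190:330],None,fx=5,fy=3.5,interpolation=cv2.INTER_CUBIC)
for z,col in((-.014,(0,0,255)),(0,(0,255,0)),(.03,(255,0,0))):
  for sx in(-1,1):
    for sy in(-1,1):
      r,cc=proj("wrist",t+Z*z+X*sx*(.002)+Y*sy*.0095)[0]
      cv2.circle(c,(int((cc+.5-190)*5),int((r+.5-140)*3.5)),4,col,-1)
cv2.imwrite("pics/w4.png",c)
```

```text
0.004144917181846166 [0.51642738 0.06043163 0.06567319]
```

View pics/w4.png

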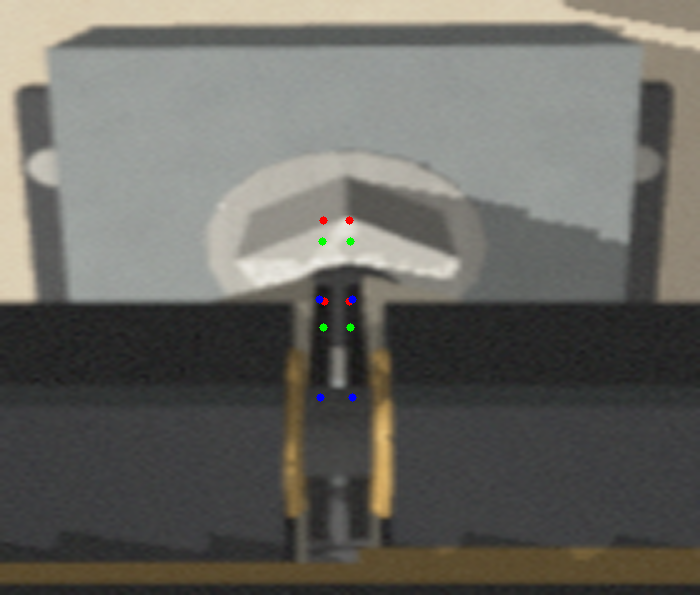

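Run:
```python
from h import *
b=ctrl.read_camera("scene");c=ctrl.read_camera("top")
o=np.hstack([cv2.resize(b[40:240,190:390][:,:110],None,fx=3.6,fy=2.9,interpolation=cv2.INTER_CUBIC),cv2.resize(c[130:260,210:340],(400,580),interpolation=cv2.INTER_CUBIC)])
print(o.shape);cv2.imwrite("pics/s5.png",o)
```

```text
(580, 796, 3)
```

View pics/s5.png

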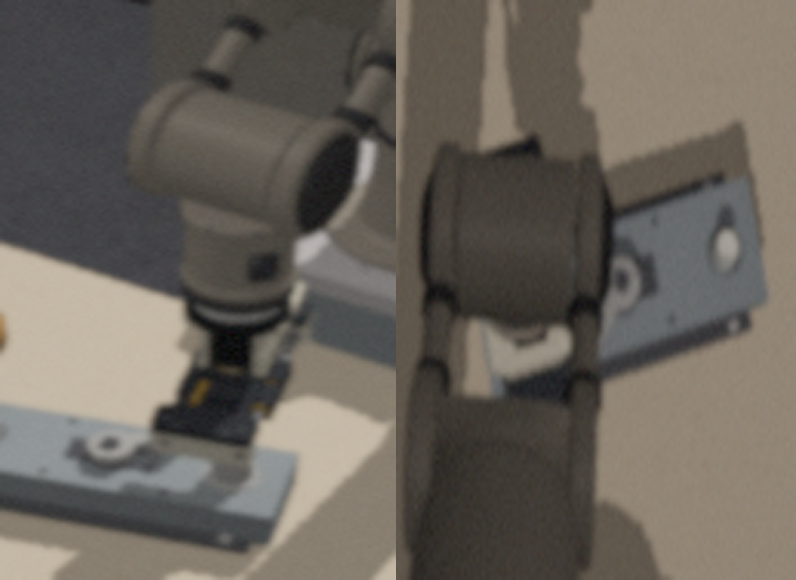

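```bash
python3 -m jog '[[[0,0,0,0,0,0,0.5],[0,0,0,0,0,0,0.5],[0,0,0,0,0,0,0.5],[0,0,0,0,0,0,0.5],[0,0,-4,0,0,0,0.5],[0,0,-4,0,0,0,0.5]]]' 25
python3 - <<'E'
from h import *
a=ctrl.read_camera("wrist");s=ctrl.read_state();t=s["tcp_pos"];print(s["width"],t,s["ft_force"])
cv2.imwrite("pics/w6.png",cv2.resize(a[140:310,190:330],None,fx=5,fy=3.5,interpolation=cv2.INTER_CUBIC))
b=ctrl.read_camera("scene")
cv2.imwrite("pics/s6.png",cv2.resize(b[150:230,200:290],None,fx=8,fy=7,interpolation=cv2.INTER_CUBIC))
E
```

```text
time: 4.85
tcp_pos: [0.5161, 0.0604, 0.0611]
ee_rot: [-3.141, -0.0, 1.828]
ft_force: [0.4, 0.7, -0.1]
width: 0.39
0.4309758520290421 [0.516111   0.06036901 0.06130264] [ 0.50758287  0.26272967 -0.40879346]
```

View pics/w6.png

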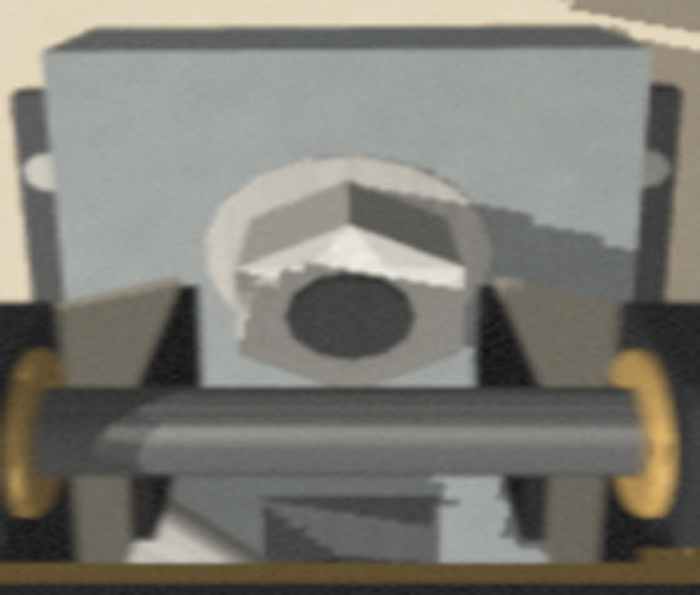

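View pics/s6.png

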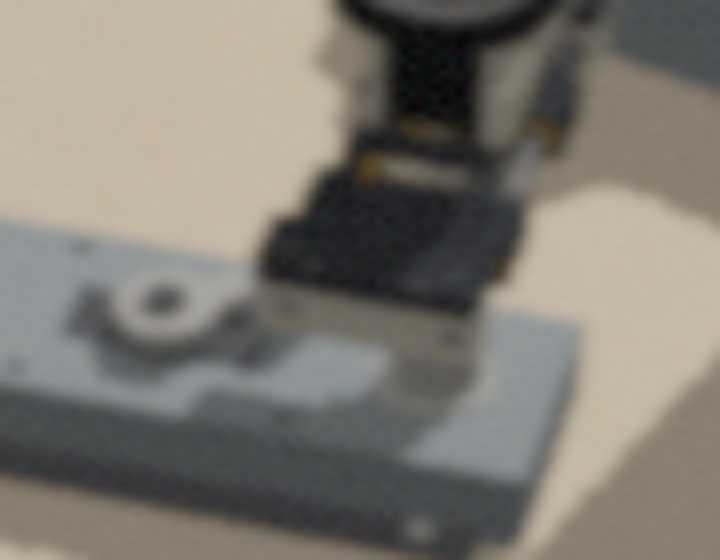

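Run:
```python
from h import *
P=ctrl.camera_params("wrist");K=np.array(P["K"]);R=np.array(P["R"]);t=np.array(P["t"]);o=-R.T@t
print(K[0,0],"axis",R[2],"dist",P["distortion"])
T=ctrl.read_state()["tcp_pos"]
Y=np.array([-np.sin(.26),np.cos(.26),0])
for z in(.0785,.0475): print("nutdepth",(R@np.array([.517,.061,z])+t)[2])
print("tcp depth",(R@T+t)[2])
for sc in(1.35,1.42,1.6):
  Z=K[0,0]/sc/1000
  o,d=ray("wrist",(140+285/3.5,257))
  X=o+d*Z; print(sc,Z,X,"rel tcp",X-T,(X-T)@Y)
```

```text
270.00998551265064 axis [ 0.06908594 -0.26223691 -0.96252737] dist [0.02101231 0.         0.         0.         0.        ]
nutdepth 0.17906269494142762
nutdepth 0.20890104333625234
tcp depth 0.19557299656872065
1.35 0.2000073966760375 [0.51683894 0.0585456  0.05739702] rel tcp [ 0.00059297 -0.00184776 -0.00406106] -0.0019381016302897737
1.42 0.19014787712158496 [0.51590029 0.06213705 0.06659454] rel tcp [-0.00034568  0.00174369  0.00513645] 0.0017739515933562645
1.6 0.16875624094540664 [0.51386374 0.06992922 0.08654986] rel tcp [-0.00238223  0.00953586  0.02509178] 0.009827781355374038
```

Run:
```python
from h import *
print(ctrl.tip_extent,[x for x in dir(ctrl) if x[0]!='_'])
s=ctrl.read_state();print(s["width"],s["time"],s["ft_force"],s["wrist_torque"])
```

```text
0.014 ['IKError', 'camera_params', 'finish_job', 'read_camera', 'read_state', 'spot_in', 'tip_extent', 'trace']
0.47313471803858653 4.95 [ 0.47973418  0.44332002 -0.52550643] [-0.02232561 -0.12504202 -0.00045692]
```

```bash
python3 -m jog '[[[1,0.5,-2,0,0,0,0.5],[1,0.5,-2,0,0,0,0.5]]]' 25; python3 -m jog '[[[0,0,-3,0,0,0,0.5]]]' 25;  python3 -c "
from h import *
s=ctrl.read_state();print(s['tcp_pos'],s['ft_force'],s['width'])"
```

```text
time: 5.12
tcp_pos: [0.5175, 0.061, 0.0595]
ee_rot: [-3.142, -0.0, 1.828]
ft_force: [-0.8, 0.0, -0.5]
width: 0.499
time: 5.2
tcp_pos: [0.5178, 0.0609, 0.057]
ee_rot: [3.141, 0.0, 1.828]
ft_force: [0.2, 0.8, 0.7]
width: 0.496
[0.51784464 0.06094001 0.05696378] [0.17899152 0.79441479 0.6719773 ] 0.49626276966752614
```

Nominal tips would be at 43 mm, below the block top, yet there is no contact: the fingers really end higher than nominal. I'll continue down in small guarded steps.

```bash
python3 -m jog '[[[0,0,-3,0,0,0,0.5],[0,0,-3,0,0,0,0.5]]]' 25; python3 -m jog '[[[0,0,-3,0,0,0,0.5],[0,0,-3,0,0,0,0.5]]]' 25;  python3 - <<'E'
from h import *
s=ctrl.read_state();print(s['tcp_pos'],s['ft_force'],s['width'])
a=ctrl.read_camera("wrist");cv2.imwrite("pics/w7.png",cv2.resize(a[140:310,190:330],None,fx=5,fy=3.5,interpolation=cv2.INTER_CUBIC))
b=ctrl.read_camera("scene")
cv2.imwrite("pics/s7.png",cv2.resize(b[150:230,200:290],None,fx=8,fy=7,interpolation=cv2.INTER_CUBIC))
E
```

```text
time: 5.37
tcp_pos: [0.517, 0.0609, 0.053]
ee_rot: [-3.141, -0.0, 1.828]
ft_force: [0.9, 0.0, -0.5]
width: 0.497
time: 5.53
tcp_pos: [0.5172, 0.0609, 0.0502]
ee_rot: [-3.141, -0.0, 1.828]
ft_force: [0.2, 0.8, -0.7]
width: 0.497
[0.51718183 0.06092003 0.05023003] [ 0.18789151  0.79973178 -0.65354764] 0.4969389495762708
```

View pics/w7.png

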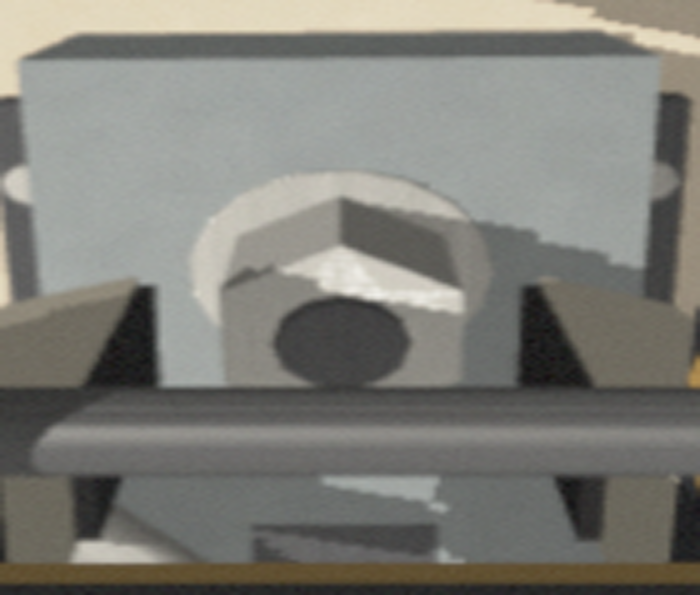

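View pics/s7.png

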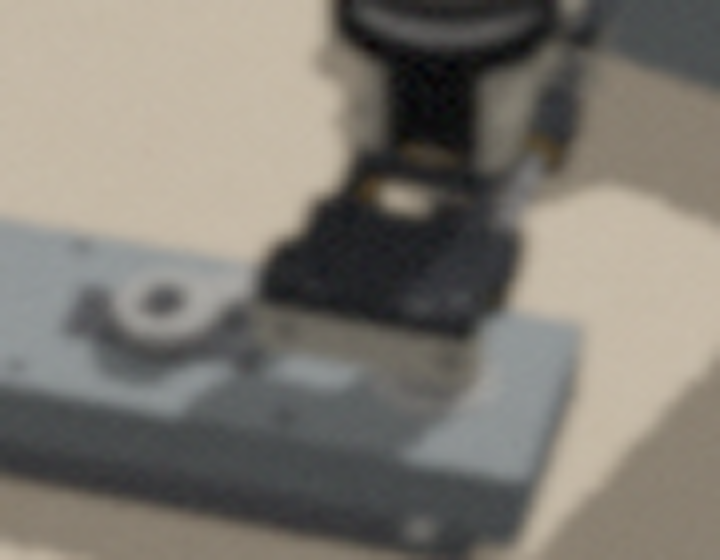

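```bash
python3 -m jog '[[[0,0,-3,0,0,0,0.5],[0,0,-3,0,0,0,0.5]]]' 25; python3 -m jog '[[[0,0,-3,0,0,0,0.5],[0,0,-3,0,0,0,0.5]]]' 25;python3 -m jog '[[[0,0,-2,0,0,0,0.2],[0,0,-2,0,0,0,0.2],[0,0,-2,0,0,0,0.2],[0,0,-2,0,0,0,0.2],[0,0,-2,0,0,0,0.2],[0,0,-2,0,0,0,0.2]]]' 15;  python3 - <<'E'
from h import *
s=ctrl.read_state();print(s['tcp_pos'],s['ft_force'],s['wrist_torque'],s['width'])
E
```

```text
time: 5.8
tcp_pos: [0.5173, 0.0609, 0.0474]
ee_rot: [-3.141, -0.0, 1.827]
ft_force: [0.1, -0.1, 0.9]
width: 0.499
time: 5.97
tcp_pos: [0.5172, 0.0609, 0.0443]
ee_rot: [-3.141, -0.0, 1.827]
ft_force: [0.3, 0.6, -0.1]
width: 0.496
time: 6.47
tcp_pos: [0.5175, 0.0609, 0.0427]
ee_rot: [3.141, 0.0, 1.828]
ft_force: [0.6, 0.7, -3.5]
width: 0.323
[0.51754152 0.06094751 0.0426594 ] [ 0.56227748  0.70674483 -3.47506964] [ 0.00886274 -0.29269095  0.05598261] 0.32302363885572066
```

```bash
python3 -m jog '[[[0,0,0,0,0,0,0.1],[0,0,0,0,0,0,0.1],[0,0,0,0,0,-6,0.1],[0,0,0,0,0,-12,0.1],[0,0,0,0,0,-18,0.1],[0,0,0,0,0,-24,0.1],[0,0,0,0,0,-30,0.1],[0,0,0,0,0,-36,0.1],[0,0,0,0,0,-41,0.1],[0,0,0,0,0,-46,0.1],[0,0,0,0,0,-46,0.1],[0,0,0,0,0,-46,0.1]]]' 30;  python3 - <<'E'
from h import *
s=ctrl.read_state();print(s['tcp_pos'],s['ft_force'],s['wrist_torque'],s['width'])
a=ctrl.read_camera("wrist");cv2.imwrite("pics/w8.png",a)
E
```

```text
time: 7.47
tcp_pos: [0.5169, 0.0611, 0.0426]
ee_rot: [-3.14, 0.0, 1.027]
ft_force: [-0.5, 2.2, -0.3]
width: 0.322
[0.51685349 0.06106039 0.0426471 ] [-0.54289659  2.19555368 -0.30132838] [ 0.10801806  0.24267187 -0.2079768 ] 0.3217375581635442
```

View pics/w8.png

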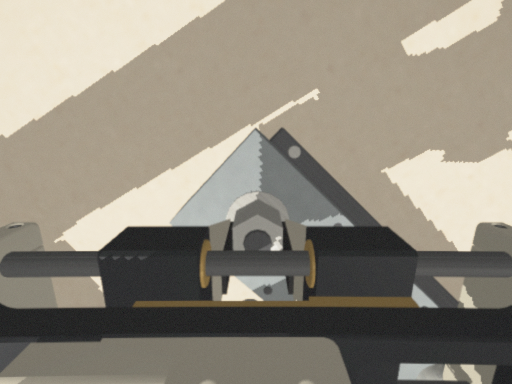

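```bash
python3 -m jog '[[[0,0,0,0,0,0,0.5],[0,0,0,0,0,0,0.5],[0,0,0,0,0,0,0.5],[0,0,30,0,0,0,0.5],[0,0,70,0,0,0,0.5],[0,0,100,0,0,-7,0.4],[-15,-20,100,0,0,-14,0.4],[-30,-40,100,0,0,-21,0.4],[-41,-56.5,100,0,0,-28,0.4],[-41,-56.5,100,0,0,-35,0.4],[-41,-56.5,100,0,0,-42,0.4],[-41,-56.5,100,0,0,-49,0.4]]]' 30; python3 -m jog '[[[0,0,0,0,0,-7,0.3],[0,0,0,0,0,-14,0.3],[0,0,0,0,0,-21,0.3],[0,0,0,0,0,-28,0.3],[0,0,0,0,0,-35,0.3],[0,0,0,0,0,-42,0.3],[0,0,0,0,0,-42,0.3]]]';  python3 - <<'E'
from h import *
a=ctrl.read_camera("wrist");cv2.imwrite("pics/w9.png",a)
s=ctrl.read_state();print(s['tcp_pos'],s['ee_rot'],s['ft_force'],s['wrist_torque'],s['width'])
print(proj("wrist",[[.4759,.0046,.106],[.4759,.0046,.061],[.517,.061,.0785]]))
E
```

```text
time: 8.52
tcp_pos: [0.4766, 0.0038, 0.1431]
ee_rot: [3.141, -0.001, 0.163]
ft_force: [0.3, -0.5, 0.2]
width: 0.4
time: 9.1
tcp_pos: [0.4767, 0.0043, 0.143]
ee_rot: [-3.142, -0.001, -0.567]
ft_force: [0.1, -0.9, 0.4]
width: 0.302
[0.4766307  0.00429334 0.14288863] [-3.14158855e+00 -5.57741184e-04 -5.60774579e-01] [0.06275111 0.85961727 0.84908767] [ 0.06671486 -0.0092443  -0.02022948] 0.2986186422664089
[[205.29835436 257.70967678]
 [191.21934247 257.64191105]
 [191.21214186 184.22717713]]
```

View pics/w9.png

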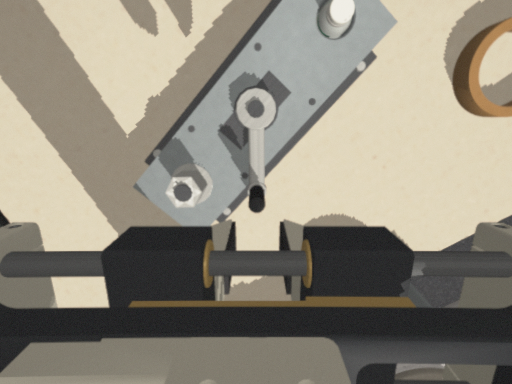

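```bash
python3 -m jog '[[[-0.7,0.3,-35,0,0,0,0.3],[-0.7,0.3,-65,0,0,0,0.3],[-0.7,0.3,-75,0,0,0,0.3],[-0.7,0.3,-80,0,0,0,0.3],[-0.7,0.3,-80,0,0,0,0.3]]]'; python3 -m jog '[[[0,0,-5,0,0,0,0.3],[0,0,-10,0,0,0,0.25],[0,0,-10,0,0,0,0.2],[0,0,-10,0,0,0,0.2]]]';  python3 - <<'E'
from h import *
a=ctrl.read_camera("wrist");cv2.imwrite("pics/w10.png",a)
s=ctrl.read_state();print(s['tcp_pos'],s['ee_rot'],s['ft_force'],s['wrist_torque'],s['width'])
E
```

```text
time: 9.57
tcp_pos: [0.4753, 0.0047, 0.062]
ee_rot: [3.141, 0.002, -0.561]
ft_force: [-0.5, -0.9, -0.3]
width: 0.297
time: 9.9
tcp_pos: [0.476, 0.0047, 0.053]
ee_rot: [-3.141, -0.001, -0.563]
ft_force: [0.0, -0.1, 0.6]
width: 0.205
[0.47606284 0.00468034 0.05315558] [-3.14132697e+00 -7.43098961e-04 -5.63221058e-01] [-0.08869877  0.09745317 -0.52712691] [ 0.08825563  0.02168777 -0.06982931] 0.2046094035220576
```

View pics/w10.png

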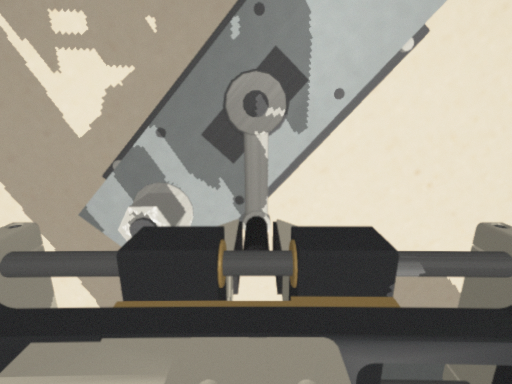

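```bash
cat >> h.py <<'E'
YAW=.262
def d(th): a=np.pi+YAW-.825+th; return np.array([np.cos(a),np.sin(a)])
def arc(t0,t1,n=None,r=80):
    for k in range(1,n+1):
        t=t0+(t1-t0)*k/n; s=r*(d(t)-d(t0)); print(f"{t:.3f}: [{s[0]:.1f},{s[1]:.1f},0,0,0,{np.degrees(t-t0):.1f},0.2]")
def feel(n=6):
    L=[]
    for i in range(n):
        ctrl.read_camera("wrist");s=ctrl.read_state();L.append(np.r_[s['tcp_pos'],s['ee_rot'][2],s['ft_force'],s['wrist_torque'],s['joint_torque'][0],s['width'],s['joint_torque'][5]])
    m=np.mean(L,0);th=m[3]-YAW+.825
    a=np.pi+YAW-.825+th;tan=np.array([-np.sin(a),np.cos(a)])
    print("t",s['time'],"yawθ",round(th,3),"tcp",m[:3].round(4),"Ftan",round(float(m[4:6]@tan),2),"Frad",round(float(m[4:6]@d(th)),2),"M",m[7:10].round(3),"j1",round(m[10],3),"w",m[11].round(3),"j6",m[12].round(4))
    return m
E
python3 -c "
from h import *
feel(3)
arc(0,.55,6);print();arc(.55,.85,3)"
```

```text
t 10.1 yawθ -0.0 tcp [0.4761 0.0047 0.0532] Ftan -0.25 Frad -0.08 M [ 0.073  0.021 -0.031] j1 -0.003 w 0.201 j6 -0.0041
0.092: [-3.6,-6.4,0,0,0,5.3,0.2]
0.183: [-6.7,-13.0,0,0,0,10.5,0.2]
0.275: [-9.1,-20.0,0,0,0,15.8,0.2]
0.367: [-10.8,-27.1,0,0,0,21.0,0.2]
0.458: [-11.9,-34.3,0,0,0,26.3,0.2]
0.550: [-12.3,-41.7,0,0,0,31.5,0.2]

0.650: [0.3,-8.0,0,0,0,5.7,0.2]
0.750: [1.4,-15.9,0,0,0,11.5,0.2]
0.850: [3.3,-23.7,0,0,0,17.2,0.2]
```

```bash
python3 -m jog '[[[-3.6,-6.4,0,0,0,5.3,0.2],[-6.7,-13.0,0,0,0,10.5,0.2],[-9.1,-20,0,0,0,15.8,0.2],[-10.8,-27.1,0,0,0,21,0.2],[-11.9,-34.3,0,0,0,26.3,0.2],[-12.3,-41.7,0,0,0,31.5,0.2],[-12.3,-41.7,0,0,0,31.5,0.2]]]';  python3 -c "
from h import *
feel(4)
arc(.55,.65,1)"
```

```text
time: 10.68
tcp_pos: [0.4637, -0.0379, 0.053]
ee_rot: [3.141, -0.001, -0.011]
ft_force: [0.0, -0.1, -0.1]
width: 0.198
t 10.8833 yawθ 0.546 tcp [ 0.4635 -0.037   0.0529] Ftan -0.23 Frad -0.11 M [ 0.062  0.013 -0.003] j1 -0.32 w 0.199 j6 -0.2678
0.650: [0.3,-8.0,0,0,0,5.7,0.2]
```

```bash
python3 -m jog '[[[0.1,-4,0,0,0,2.9,0.2],[0.3,-8,0,0,0,5.7,0.2],[0.3,-8,0,0,0,5.7,0.2]]]' >/dev/null;  python3 -c "
from h import *
feel(2);arc(.65,.75,1)"
python3 -m jog '[[[0.5,-4,0,0,0,2.9,0.2],[1.1,-7.9,0,0,0,5.7,0.2],[1.1,-7.9,0,0,0,5.7,0.2]]]'>/dev/null;  python3 -c "
from h import *
feel(2);arc(.75,.85,1);arc(.85,.95,1);arc(.95,1.05,1)"
```

```text
t 11.2333 yawθ 0.647 tcp [ 0.4638 -0.0447  0.0527] Ftan 0.08 Frad -0.42 M [ 0.038 -0.023 -0.004] j1 -0.17 w 0.201 j6 -0.2598
0.750: [1.1,-7.9,0,0,0,5.7,0.2]
t 11.5833 yawθ 0.746 tcp [ 0.4649 -0.0527  0.0527] Ftan -0.22 Frad -0.4 M [-0.013  0.003  0.031] j1 -0.161 w 0.2 j6 -0.2534
0.850: [1.9,-7.8,0,0,0,5.7,0.2]
0.950: [2.6,-7.5,0,0,0,5.7,0.2]
1.050: [3.4,-7.2,0,0,0,5.7,0.2]
```

```bash
python3 -m jog '[[[0.9,-4,0,0,0,2.9,0.2],[1.9,-7.8,0,0,0,5.7,0.2],[1.9,-7.8,0,0,0,5.7,0.2]]]'>/dev/null;  python3 -c "
from h import *
feel(2)"
python3 -m jog '[[[1.3,-3.8,0,0,0,2.9,0.2],[2.6,-7.5,0,0,0,5.7,0.2],[2.6,-7.5,0,0,0,5.7,0.2]]]'>/dev/null;  python3 -c "
from h import *
feel(2)"
```

```text
t 11.9333 yawθ 0.845 tcp [ 0.4667 -0.0605  0.0527] Ftan -0.16 Frad -0.25 M [ 0.007  0.032 -0.004] j1 -0.158 w 0.198 j6 -0.2494
t 12.2833 yawθ 0.944 tcp [ 0.4693 -0.068   0.0527] Ftan -0.65 Frad -0.26 M [ 0.01  -0.015  0.025] j1 -0.235 w 0.197 j6 -0.2463
```

```bash
python3 -m jog '[[[1.7,-3.7,0,0,0,2.9,0.2],[3.4,-7.2,0,0,0,5.7,0.2],[3.4,-7.2,0,0,0,5.7,0.2]]]'>/dev/null;  python3 -c "
from h import *
feel(3);arc(1.05,1.15,1)
a=ctrl.read_camera('wrist');cv2.imwrite('pics/w11.png',a)"
```

```text
t 12.6833 yawθ 1.044 tcp [ 0.4725 -0.0751  0.0527] Ftan -1.63 Frad 0.12 M [0.236 0.062 0.017] j1 -0.789 w 0.201 j6 -0.1657
1.150: [4.1,-6.9,0,0,0,5.7,0.2]
```

View pics/w11.png

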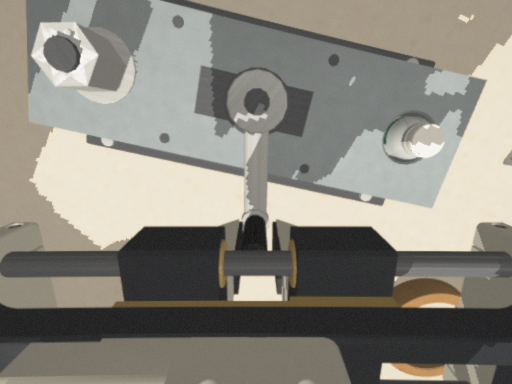

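```bash
python3 -m jog '[[[2,-3.5,0,0,0,2.9,0.2],[4.1,-6.9,0,0,0,5.7,0.2],[4.1,-6.9,0,0,0,5.7,0.2]]]'>/dev/null;  python3 - <<'E'
from h import *
m=feel(3)
# lever angle in image/tcp
piv=np.array([.517,.061])-(.1+.0032*.8)*np.array([-np.sin(YAW),np.cos(YAW)])
for p in([.4725,-.0751],m[:2],[.4761,.0047]):
    v=np.array(p)-piv; print(np.linalg.norm(v),(np.arctan2(v[1],v[0])-(np.pi+YAW-.825)+np.pi)%(2*np.pi)-np.pi)
L=lambda t:18.7*(np.cos(1.65-t)+.079)
for b in(.86,.88,.9,.92,.94,.96):
    print(b,[round((10*max(L(t)-L(b),0)*18.7*np.sin(1.65-t)/1000)/.08*am,2) for t,am in((.922,.41),(1.022,.384),(1.122,.36))])
E
```

```text
t 13.1333 yawθ 1.144 tcp [ 0.4767 -0.082   0.0527] Ftan -2.13 Frad -0.83 M [ 0.344  0.019 -0.004] j1 -1.204 w 0.2 j6 -0.177
0.0801380195452557 1.0434770547432866
0.08001217246979973 1.1449528136561407
0.07987401899861993 -0.0019142122731352629
0.86 [np.float64(0.51), np.float64(1.04), np.float64(1.27)]
0.88 [np.float64(0.34), np.float64(0.9), np.float64(1.16)]
0.9 [np.float64(0.18), np.float64(0.76), np.float64(1.05)]
0.92 [np.float64(0.02), np.float64(0.63), np.float64(0.94)]
0.94 [np.float64(0.0), np.float64(0.5), np.float64(0.84)]
0.96 [np.float64(0.0), np.float64(0.37), np.float64(0.73)]
```

```bash
python3 -c "
from h import *
arc(1.145,-0.03,11)"
```

```text
1.038: [-4.3,7.4,0,0,0,-6.1,0.2]
0.931: [-7.8,15.2,0,0,0,-12.2,0.2]
0.825: [-10.5,23.3,0,0,0,-18.4,0.2]
0.718: [-12.2,31.6,0,0,0,-24.5,0.2]
0.611: [-13.1,40.1,0,0,0,-30.6,0.2]
0.504: [-13.0,48.7,0,0,0,-36.7,0.2]
0.397: [-12.1,57.2,0,0,0,-42.8,0.2]
0.290: [-10.2,65.5,0,0,0,-49.0,0.2]
0.184: [-7.5,73.6,0,0,0,-55.1,0.2]
0.077: [-3.9,81.4,0,0,0,-61.2,0.2]
-0.030: [0.5,88.7,0,0,0,-67.3,0.2]
```

```bash
python3 -m jog '[[[-4.3,7.4,0,0,0,-6.1,0.2],[-7.8,15.2,0,0,0,-12.2,0.2],[-10.5,23.3,0,0,0,-18.4,0.2],[-12.2,31.6,0,0,0,-24.5,0.2],[-13.1,40.1,0,0,0,-30.6,0.2],[-13,48.7,0,0,0,-36.7,0.2],[-12.1,57.2,0,0,0,-42.8,0.2],[-10.2,65.5,0,0,0,-49,0.2],[-7.5,73.6,0,0,0,-55.1,0.2],[-3.9,81.4,0,0,0,-61.2,0.2],[0.5,88.7,0,0,0,-67.3,0.2],[0.5,88.7,0,0,0,-67.3,0.2]]]'; python3 -c "
from h import *
feel(1)"
```

```text
time: 14.13
tcp_pos: [0.4771, 0.0068, 0.0527]
ee_rot: [3.14, 0.0, -0.595]
ft_force: [-0.8, 0.4, -0.4]
width: 0.202
t 14.1833 yawθ -0.026 tcp [0.4774 0.0065 0.0527] Ftan 0.47 Frad 0.14 M [0.064 0.045 0.003] j1 0.376 w 0.204 j6 0.9367
```

```bash
python3 -m jog '[[[0,0,0,0,0,0,0.35],[0,0,0,0,0,0,0.35],[0,0,40,0,0,0,0.4],[0,0,80,0,0,3,0.5],[12,16,85,0,0,9,0.5],[25,34,85,0,0,16,0.5],[39.6,54.5,85,0,0,23,0.5],[39.6,54.5,85,0,0,29,0.5],[39.6,54.5,85,0,0,32.8,0.5],[39.6,54.5,60,0,0,32.8,0.5],[39.6,54.5,40,0,0,32.8,0.5],[39.6,54.5,35,0,0,32.8,0.5]]]'
python3 - <<'E'
from h import *
a=ctrl.read_camera("wrist");cv2.imwrite("pics/w12.png",a)
s=ctrl.read_state();print(s['tcp_pos'],s['ee_rot'],s['width'])
E
```

```text
time: 15.18
tcp_pos: [0.5151, 0.0606, 0.0852]
ee_rot: [3.142, 0.004, -0.018]
ft_force: [-1.2, 0.3, -1.3]
width: 0.499
[0.5153431  0.06057502 0.08552988] [ 3.14154395  0.00442555 -0.01854438] 0.5000293510675085
```

View pics/w12.png

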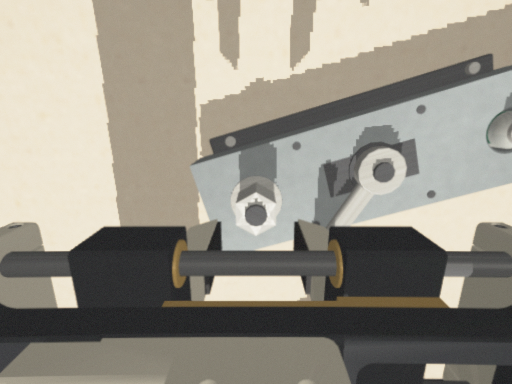

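```bash
python3 -m jog '[[[1.5,0.4,-20,0,0,0,0.5],[1.5,0.4,-35,0,0,0,0.5],[1.5,0.4,-43,0,0,0,0.4],[1.5,0.4,-43,0,0,0,0.1],[1.5,0.4,-43,0,0,0,0.1],[1.5,0.4,-43,0,0,0,0.1],[1.5,0.4,-43,0,0,0,0.1],[1.5,0.4,-43,0,0,0,0.1]]]' 30
python3 - <<'E'
from h import *
s=ctrl.read_state();print(s['tcp_pos'],s['ee_rot'],s['width'],s['wrist_torque'])
E
```

```text
time: 15.9
tcp_pos: [0.5188, 0.0617, 0.0454]
ee_rot: [-3.141, -0.001, -0.019]
ft_force: [0.5, 3.8, -1.6]
width: 0.321
[0.51880124 0.06166949 0.04538361] [-3.14125243e+00 -1.04627919e-03 -1.88782833e-02] 0.3205766680638137 [0.51544288 0.01971827 0.02085948]
```

```bash
python3 -m jog '[[[0,0,0,0,0,-5,0.1],[0,0,0,0,0,-10,0.1],[0,0,0,0,0,-15,0.1],[0,0,0,0,0,-20,0.1],[0,0,0,0,0,-20,0.1],[0,0,0,0,0,-20,0.1]]]' 30
python3 - <<'E'
from h import *
s=ctrl.read_state();print(s['tcp_pos'],s['ee_rot'],s['width'],s['wrist_torque'])
E
```

```text
time: 16.4
tcp_pos: [0.5187, 0.0612, 0.0454]
ee_rot: [-3.142, -0.001, -0.366]
ft_force: [-0.3, 1.3, 0.4]
width: 0.318
[0.51868344 0.06123503 0.04535548] [-3.14150031e+00 -7.29059454e-04 -3.65920189e-01] 0.3177259542093126 [ 0.09642573  0.26813004 -0.23260897]
```

```bash
python3 -m jog '[[[0,0,0,0,0,0,0.45],[0,0,0,0,0,0,0.45],[0,0,0,0,0,0,0.45],[0,0,40,0,0,0,0.45],[0,0,80,0,0,-3,0.4],[-13,-18,85,0,0,-6,0.3],[-28,-38,85,0,0,-9,0.3],[-42.5,-57.7,85,0,0,-11.3,0.3],[-42.5,-57.7,85,0,0,-11.3,0.3],[-42.5,-57.7,85,0,0,-11.3,0.3]]]'
python3 - <<'E'
from h import *
a=ctrl.read_camera("wrist");cv2.imwrite("pics/w13.png",a)
s=ctrl.read_state();print(s['tcp_pos'],s['ee_rot'],s['width'])
E
```

```text
time: 17.23
tcp_pos: [0.4758, 0.0029, 0.1301]
ee_rot: [-3.141, -0.001, -0.566]
ft_force: [-0.3, 1.4, -0.1]
width: 0.302
[0.47637158 0.00340854 0.1300519 ] [-3.14112462e+00 -8.25295227e-04 -5.65367437e-01] 0.29887242784570517
```

View pics/w13.png

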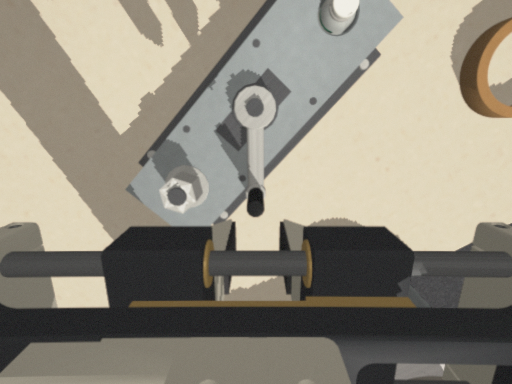

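Lever open, grip in line with the gap (255,200). Descend and sweep to 0.55.

```bash
python3 -m jog '[[[0,0,-40,0,0,0,0.3],[0,0,-65,0,0,0,0.3],[0,0,-77,0,0,0,0.25],[0,0,-77,0,0,0,0.2],[0,0,-77,0,0,0,0.2]]]'
python3 -m jog '[[[-3.6,-6.4,0,0,0,5.3,0.2],[-6.7,-13.0,0,0,0,10.5,0.2],[-9.1,-20,0,0,0,15.8,0.2],[-10.8,-27.1,0,0,0,21,0.2],[-11.9,-34.3,0,0,0,26.3,0.2],[-12.3,-41.7,0,0,0,31.5,0.2],[-12,-49.7,0,0,0,37.2,0.2],[-12,-49.7,0,0,0,37.2,0.2]]]' ; python3 -c "
from h import *
feel(2)"
```

```text
time: 17.7
tcp_pos: [0.4763, 0.0042, 0.0524]
ee_rot: [3.141, 0.001, -0.564]
ft_force: [0.7, -0.1, 0.6]
width: 0.206
time: 18.37
tcp_pos: [0.4655, -0.047, 0.0542]
ee_rot: [3.14, -0.003, 0.087]
ft_force: [0.2, 0.9, 0.9]
width: 0.199
t 18.4667 yawθ 0.644 tcp [ 0.4651 -0.0463  0.0539] Ftan 0.23 Frad -0.41 M [ 0.013  0.007 -0.022] j1 -0.419 w 0.198 j6 -0.5626
```

```bash
python3 -c "
from h import *
feel(2)"
python3 -m jog '[[[0.5,-4,0,0,0,2.9,0.2],[1.1,-7.9,0,0,0,5.7,0.2],[1.1,-7.9,0,0,0,5.7,0.2]]]'>/dev/null;  python3 -c "
from h import *
feel(3)"
python3 -m jog '[[[0.9,-4,0,0,0,2.9,0.2],[1.9,-7.8,0,0,0,5.7,0.2],[1.9,-7.8,0,0,0,5.7,0.2]]]'>/dev/null;  python3 -c "
from h import *
feel(3)"
python3 -m jog '[[[1.3,-3.8,0,0,0,2.9,0.2],[2.6,-7.5,0,0,0,5.7,0.2],[2.6,-7.5,0,0,0,5.7,0.2]]]'>/dev/null;  python3 -c "
from h import *
feel(3)"
python3 -m jog '[[[1.7,-3.7,0,0,0,2.9,0.2],[3.4,-7.2,0,0,0,5.7,0.2],[3.4,-7.2,0,0,0,5.7,0.2]]]'>/dev/null;  python3 -c "
from h import *
feel(3)"
```

```text
t 18.5667 yawθ 0.645 tcp [ 0.4646 -0.0458  0.0534] Ftan -0.42 Frad -0.11 M [ 0.007  0.03  -0.004] j1 -0.233 w 0.201 j6 -0.0214
t 18.9667 yawθ 0.744 tcp [ 0.4652 -0.0537  0.0529] Ftan 0.13 Frad -0.07 M [-0.021 -0.025  0.012] j1 -0.138 w 0.197 j6 -0.1742
t 19.3667 yawθ 0.844 tcp [ 0.4669 -0.0616  0.0527] Ftan 0.15 Frad 0.04 M [ 0.01  -0.01  -0.008] j1 -0.157 w 0.2 j6 -0.1733
t 19.7667 yawθ 0.943 tcp [ 0.4695 -0.0689  0.0527] Ftan -1.69 Frad -0.75 M [ 0.298 -0.025  0.012] j1 -1.001 w 0.203 j6 -0.1781
t 20.1667 yawθ 1.043 tcp [ 0.4728 -0.0761  0.0527] Ftan -3.15 Frad -1.4 M [ 0.506 -0.029 -0.024] j1 -1.613 w 0.199 j6 -0.1813
```

```bash
python3 -c "
from h import *
arc(1.043,1.84,8)"
```

```text
1.143: [4.0,-6.9,0,0,0,5.7,0.2]
1.242: [8.7,-13.3,0,0,0,11.4,0.2]
1.342: [14.0,-19.3,0,0,0,17.1,0.2]
1.442: [19.9,-24.6,0,0,0,22.8,0.2]
1.541: [26.3,-29.4,0,0,0,28.5,0.2]
1.641: [33.1,-33.5,0,0,0,34.2,0.2]
1.740: [40.3,-36.9,0,0,0,40.0,0.2]
1.840: [47.8,-39.6,0,0,0,45.7,0.2]
```

```bash
python3 -m jog '[[[4,-6.9,0,0,0,5.7,0.2],[8.7,-13.3,0,0,0,11.4,0.2],[14,-19.3,0,0,0,17.1,0.2],[19.9,-24.6,0,0,0,22.8,0.2],[26.3,-29.4,0,0,0,28.5,0.2],[33.1,-33.5,0,0,0,34.2,0.2],[40.3,-36.9,0,0,0,40,0.2],[47.8,-39.6,0,0,0,45.7,0.2],[47.8,-39.6,0,0,0,45.7,0.2]]]'; python3 -c "
from h import *
feel(3)
a=ctrl.read_camera('wrist');cv2.imwrite('pics/w14.png',a)"
```

```text
time: 20.92
tcp_pos: [0.5197, -0.1161, 0.0523]
ee_rot: [-3.138, 0.001, 1.283]
ft_force: [-2.9, 0.5, 1.5]
width: 0.201
t 21.0667 yawθ 1.841 tcp [ 0.5199 -0.1161  0.0524] Ftan -2.9 Frad 1.06 M [-0.005  0.438  0.024] j1 0.215 w 0.2 j6 -0.2444
```

View pics/w14.png

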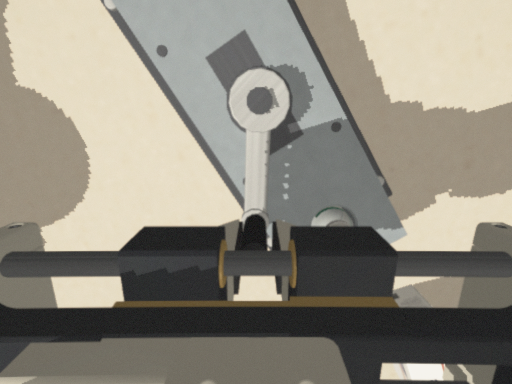

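```bash
python3 -m jog '[[[-0.6,0.4,0,0,0,-1,0.3],[-0.6,0.4,0,0,0,-1,0.3],[-0.6,0.4,0,0,0,-1,0.3],[-0.6,0.4,30,0,0,-1,0.3],[-0.6,0.4,70,0,0,-1,0.3],[-0.6,0.4,110,0,0,-1,0.3],[-15,0.4,140,0,0,-1,0.3],[-35,0.4,150,0,0,-1,0.3],[-60,0.4,150,0,0,-1,0.3],[-60,0.4,150,0,0,-1,0.3]]]'; python3 -c "
from h import *
a=ctrl.read_camera('wrist');cv2.imwrite('pics/w15.png',a)
print(ctrl.read_state()['ft_force'])
piv=np.array([.517,.061])-(.1+.0032*1.148)*np.array([-np.sin(YAW),np.cos(YAW)])
g=piv+.08*d(1.8)
print(proj('wrist',[[*g,.106],[*g,.061],[*piv,.06]]))
cv2.imwrite('pics/t15.png',cv2.resize(ctrl.read_camera('top')[130:270,150:410],None,fx=3,fy=3))"
```

```text
time: 21.95
tcp_pos: [0.4581, -0.1154, 0.204]
ee_rot: [3.141, 0.001, 1.262]
ft_force: [1.7, -0.1, -0.6]
width: 0.302
[0.17664976 0.16694709 0.0882612 ]
[[169.89849023 308.91926402]
 [162.74613313 301.9973465 ]
 [ 92.57867587 306.90626711]]
```

View pics/w15.png

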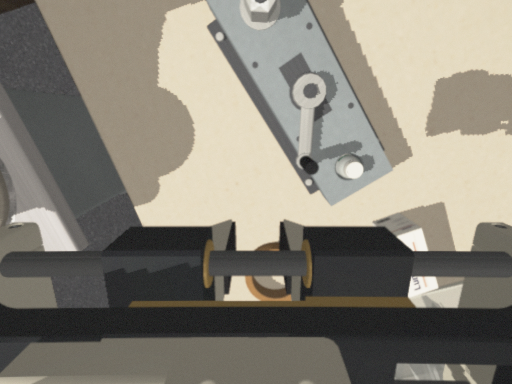

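View pics/t15.png

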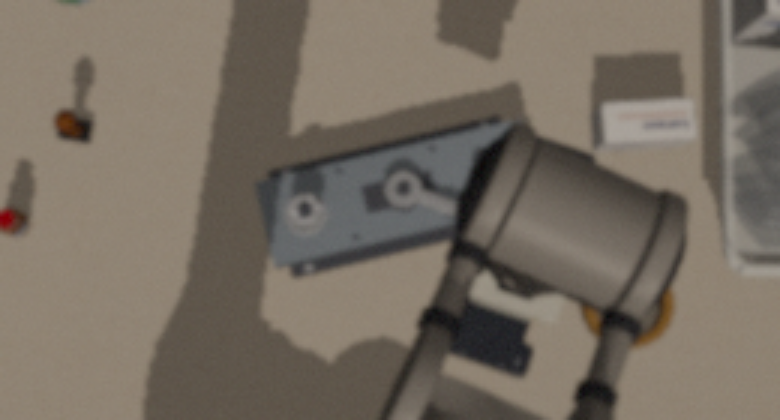

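```bash
python3 -c "
from h import *
print(ctrl.finish_job())"
```

```text
the job is handed in; nothing more can be done
None
```

The vial is clamped and I handed the job in at about 22 s. No verdict came back.

- **Nut:** With the lever open I turned the nut 0.80 rad and tried the lever, which bit at about 0.91 rad. I swung it back open and turned the nut 0.35 rad more, about 1.15 rad in all.
- **Bite:** On the second try it bit at about 0.815 rad, against the wanted 0.825 within 0.07. That comes from the torque at the base joint fitted to the given spring model, good to about ±0.03 rad. The holding force was not measured.
- **Lock and release:** I swung the lever on until it pushed back against its stop with about 3 N. Then I opened the fingers and lifted clear.
- **Last check:** The wrist picture shows the lever grip about 3 pixels from where 1.8 rad puts it, and the vial standing in its well. In the top picture the carton, stamp and amber vial are where they were, and so is the part of the tape not hidden by the arm. The force reading was near zero with the hand clear.
- **What disagreed:** The fingertips end higher than the stated tool geometry. At the nominal height the gripper closed above the nut, so I went down in small steps watching the force. I gripped the nut with the TCP at about 43 to 45 mm.

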